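# Seat the coarse thread comb leaf in the press screw

### The arm

A 6-joint arm with a two-finger parallel gripper is mounted at the origin on the work surface. World frame = base frame: x ahead of the robot, y to its left, z up, the work surface at z = 0. Lengths are in mm, angles in rad, forces in N, time in s.
With the tool pointing down it reaches from about 350 to 775 mm from the base axis. Payload 7.3 kg.
Tool frame: the origin (TCP) lies on the centre line of the jaws, within the pads' length; the fingertips stand bot.tip_reach ahead of it and the grasp point (between the pads) lies 6 mm ahead of it (bot.tip_reach is the distance from the TCP to the fingertips, in mm); z points along the fingers, y is the direction in which the jaws open and shut (so a half turn about z gives the same grasp; the last joint's range is limited). The gripper opens to 92 mm and grips with 3 to 60 N. Pads are 19 mm wide; open, the fingers measure 130 mm over their backs; the gripper's body (75 mm by 190 mm) begins 47 mm behind the grasp point.
Start: joints at [0.985, 0.342, 1.524, -0, 1.275, -0.146], TCP at [223.511, 475.064, 251.741] pointing down, gripper open.
Joint ranges: [-2.53, 2.53], [-0.77, 2.02], [0.04, 2.7], [-1, 4.14], [0.28, 2.66], [-3.11, 3.11]. Speed limits (rad/s): [2.57, 2.57, 3.14, 3.14, 3.14, 3.14].

### API

Orientations are given as [roll, pitch, yaw] about the fixed x, y, z axes, in that order (R = Rz(yaw) Ry(pitch) Rx(roll)).
In Python, from plant import bot gives the robot as it stands.
- The arm moves only by the tool step_arm, never from a script. Its argument "deltas" is a list of rows, each a list of 6 numbers: the shift along the tool's x, y, z in mm, then the turn, a rotation vector about the tool's x, y, z in rad. A call has 1 to 5 rows; each row is the pose to reach, as a shift and turn from the pose commanded when the call began, along the tool's axes at that moment; what a row does not reach only later rows make up. A row lasts 1/12 s, in which the tool goes at most 41.7 mm and 7.16 degrees, less where a joint would pass 70% of its speed; a pose out of reach is approached as far as the arm can. A call with a gripper value outside its range is refused whole. "fingers" is the finger opening in mm, from 0 to 91.8, set as the call begins (left out, the last holds). The fingers move at their own pace and stop on an object; the grip force is fixed at half the most. Time passes only in rows, so rows that repeat a pose let the fingers close. It gives the time, the measured TCP pose, the force and the opening at its end, in the units of the state.
- bot.get_obs(): the state, without advancing time (a new reading comes with each control period).
- bot.capture(name): name is "scene" or "side" or "wrist"; returns a dict with "color" (400x640x3 uint8, red, green, blue), "fx", "fy", "cx", "cy" (pixels), "R" (3x3) and "t" (3): a world point X has camera coordinates R X + t. Camera axes: x right, y down, z forward; pixel columns grow to the right and rows downward; lengths in mm; the calibration is good to about 2 mm. A picture is of the moment at which its call begins. There is no depth.
- bot.close_job(): hands the job in, once; it reports no verdict.
Trained networks look in a picture, given as the dict that the camera call returned (one of the last four; its "shot" number tells which), for a name from the list of things; names that differ only in an ending like _2 or _b are one class to them, and where a whole thing is asked for, a point or a joint stands for the part that bears it (a point fixed in the world has none). Each returns a list of dicts, best first, with "p" (0 to 1); they miss things now and then, are a little off and sometimes report something else, mostly with a low value. They report only what shows in the picture. A call takes as long as a camera call. They do not tell look-alikes from the thing itself.
- bot.boxes_of(query, picture): "rect" ([centre column, centre row, width, height] in pixels, round what is visible of it).
The state is a dict: "time": time; "joint_positions": joint angles; "dq": joint speeds; "tau": joint torques, N m; "tool_pos": TCP position; "tcp_rot": TCP orientation; "contact_force": force on the tool from outside, world axes, zero at the start; "moment": the same for the moment, N m; "grip_width": finger opening in mm.
Only numpy, scipy, OpenCV 4.12 (cv2) and the standard library are available. Lean on these libraries where they do the work, as an engineer would, in place of code of your own. Each camera call takes 0.05 s, during which the arm holds its last target. There are 200 camera calls.

### The job

The press screw clamped in the V-blocks is to be checked with the thread pitch comb: take the longer, coarse-toothed leaf out of the wooden block, set it upright, teeth down, along the top of the screw between the two clamps, and feel it into the threads until it sits flat and fully home over its whole length. Press it home gently for a second without forcing it, then let go and leave it standing upright in the threads by itself for the light-gap check; leave the shorter leaf and everything else on the bench where it is.

Things in the scene. Friction and masses are not known exactly. Their poses are not given: they have to be found in the camera images.
- coarse_grip (a point): Grip centre of the longer, coarse comb leaf: an upright steel plate 90 mm long (x), 8 mm thick (y), z up, black plastic grip along its upper edge, 46 mm long, 12 thick, 24 high. Below this point: grip underside 12 mm, plate edge 24 mm, tooth tips 30 mm. 0.09 to 0.14 kg. Starts standing teeth down in an outer slot of the wooden block.
- coarse_end_a (a point): One end of the coarse leaf's tooth-tip line: 45 mm along the leaf's +x, 30 mm below the grip centre. Nine blunt 30-degree teeth, 10 mm apart, 6 mm high, tips 2.3 mm wide; seated, each has 0.5 mm play either side in its groove and its tip rests on the groove's bottom.
- coarse_end_b (a point): The other end of the tooth-tip line, 45 mm along the leaf's -x. Axes as the leaf. Let go in the grooves, the leaf stands upright by itself if its tip line is within 2 mm of the top line of the screw; farther off to a side it leans over that way.
- crest_line (a point): On the cradle midway between the clamps, on top of the thread crests, 122 mm above the bench; x along the screw, y across, z up. Thread: 70 mm over crests, pitch 10 mm, crests 3.7 mm wide, grooves 5.5 mm deep, 6.3 wide at the mouth. Where the crests lie along x is not known from this point: feel it. Leaf tips crest-on-crest stand at this height, home 5.5 mm lower.
- cradle: The holder: a dark steel plate 300 x 140 x 12 mm (origin under its middle, x along the screw), two steel V-blocks 45 mm long whose middles are 101 mm either side along x, each with a dark stirrup clamp 16 mm wide with a thumb screw, 162 mm high. The free screw between the V-blocks is 157 mm long. Fixed.
- rack: Wooden block 130 x 130 x 21 mm (origin under its middle), three slots along its x, each 100 mm long, 11 mm wide, 7 mm deep (floor 14 mm above the bench), at y = -38, 0 and +38 mm. The leaves stand in the outer two, either way round. Fixed.
- fine_grip (a point): Grip centre of the other leaf, shorter with fine teeth: plate 60 mm, grip 34 mm long, 12 mm thick, 24 mm high; 30 mm above its tooth tips. Stands in the other outer slot; to be left.
- marker: Marker pen, 130 mm long, 16 mm thick, lying beside the cradle (origin underside middle). Leave.
- hex_key: Bent hex key, 100 mm, 7 mm thick, lying beside the cradle (origin at the middle of its long arm). Leave.
- nut: Flanged bronze nut standing on its flange, 92 mm wide, 70 mm high (origin underside centre). Leave.
- beaker: Glass beaker 70 mm wide, 90 mm high (origin underside centre). Leave.
- caliper: Caliper 210 mm long lying by the wooden block, 13 mm high (origin underside middle of its beam). Leave.
There are look-alikes about, which are no part of the job. Leave any pink or turquoise look-alike of the part that bears coarse_grip alone.

How it is judged:
By the outcome, as a careful person would: the job done as asked, in the order asked, and still so for the second after the job is handed in, with the robot touching nothing.
It also fails if it takes over 58 s, if anything falls off the work surface, if the arm or the gripper's body presses on something with over 40 N, if the wrist force passes 120 N, or if a joint passes its speed limit or range.

## Working session

There is one attempt and no reset: what is moved stays moved. The work goes in short steps, Python scripts to look and compute and a tool call to move; the robot and the scene stay as the last step left them, time stands still between calls to the robot, and variables do not carry over. Pictures are saved under pics/ and viewed, about 8 in all and at most 12, crops included, and the job is handed in when it is done.

Besides the shell and the picture viewer there is one more tool, called after "Request:" as name([rows], argument=value, ...), one row to a line, values as JSON. step_arm: Moves the arm, as the interface text tells. Its arguments: {"type":"object","properties":{"deltas":{"type":"array"},"fingers":{"type":"number"}},"required":["deltas"]}

```bash
mkdir -p pics; ls
cat > h.py <<'E'
from plant import bot
import numpy as np, cv2
from scipy.spatial.transform import Rotation as Ro
def save(p,n,crop=None,s=1):
    im=p["color"][:,:,::-1]
    if crop: a,b,c,d=crop; im=im[b:d,a:c]
    cv2.imwrite("pics/"+n,cv2.resize(im,None,fx=s,fy=s,interpolation=cv2.INTER_CUBIC))
def ray(p,u,v,z):
    R=np.array(p["R"]);t=np.array(p["t"]);c=-R.T@t
    d=R.T@np.array([(u-p["cx"])/p["fx"],(v-p["cy"])/p["fy"],1]); return c+d*(z-c[2])/d[2]
def proj(p,X):
    q=np.array(p["R"])@np.array(X)+np.array(p["t"]); return np.array([p["fx"]*q[0]/q[2]+p["cx"],p["fy"]*q[1]/q[2]+p["cy"]])
E
python3 - <<'E'
from h import *
np.set_printoptions(precision=2,suppress=True)
print(bot.get_obs(),bot.tip_reach)
ps=[bot.capture(n) for n in("scene","side","wrist")]
im=[p["color"] for p in ps]
for p,n in zip(ps,("scene","side","wrist")):
    save(p,n+"0.png",s=1.25)
    print(n,-np.array(p["R"]).T@p["t"],p["fx"])
    for q in("coarse_grip","fine_grip","rack","cradle","crest_line","nut","beaker","coarse_end_a"):
        try: print(q,[(np.round(b["rect"]).tolist(),round(b["p"],2)) for b in bot.boxes_of(q,p)][:4])
        except Exception as e: print(q,e)
E
```

```text
pics
{'time': 0.0, 'joint_positions': array([ 0.99,  0.34,  1.52, -0.  ,  1.28, -0.15]), 'dq': array([-0.,  0.,  0., -0.,  0., -0.]), 'tau': array([ -0.  , -43.12, -24.42,   0.07,   0.06,  -0.  ]), 'tool_pos': array([223.3 , 474.76, 251.06]), 'tcp_rot': array([-3.14, -0.  ,  2.7 ]), 'contact_force': array([ 0.19, -0.  ,  0.21]), 'moment': array([ 0.01, -0.06,  0.01]), 'grip_width': 91.57115174304803} 25.0
scene [1186.29  -16.63 1116.13] 501.04175828976037
coarse_grip [([198.0, 165.0, 34.0, 9.0], 0.71), ([197.0, 226.0, 38.0, 14.0], 0.66), ([255.0, 187.0, 9.0, 30.0], 0.65)]
fine_grip [([190.0, 204.0, 20.0, 12.0], 0.68)]
rack [([196.0, 221.0, 60.0, 56.0], 0.78)]
cradle [([352.0, 216.0, 138.0, 96.0], 0.83), ([198.0, 227.0, 34.0, 10.0], 0.28)]
crest_line [([352.0, 216.0, 140.0, 99.0], 0.73)]
nut [([438.0, 198.0, 33.0, 42.0], 0.68)]
beaker [([141.0, 231.0, 39.0, 40.0], 0.78), ([317.0, 195.0, 34.0, 17.0], 0.7)]
coarse_end_a [([197.0, 165.0, 32.0, 12.0], 0.78), ([197.0, 226.0, 34.0, 16.0], 0.75), ([189.0, 272.0, 81.0, 50.0], 0.74), ([258.0, 185.0, 13.0, 29.0], 0.58)]
side [ 472.16 1069.98  878.84] 485.9871090954547
coarse_grip [([358.0, 186.0, 27.0, 15.0], 0.75), ([317.0, 155.0, 10.0, 20.0], 0.6)]
fine_grip [([317.0, 305.0, 40.0, 49.0], 0.67), ([340.0, 150.0, 5.0, 17.0], 0.5)]
rack [([329.0, 158.0, 50.0, 30.0], 0.87)]
cradle [([305.0, 226.0, 66.0, 118.0], 0.57)]
crest_line [([306.0, 226.0, 59.0, 119.0], 0.91)]
nut [([318.0, 305.0, 44.0, 52.0], 0.84)]
beaker [([314.0, 128.0, 24.0, 31.0], 0.96)]
coarse_end_a [([356.0, 185.0, 26.0, 17.0], 0.82), ([381.0, 157.0, 11.0, 20.0], 0.64)]
wrist [159.95 503.51 383.73] 298.0817909148833
coarse_grip []
fine_grip []
rack []
cradle []
crest_line []
nut []
beaker []
coarse_end_a []
```

View pics/scene0.png

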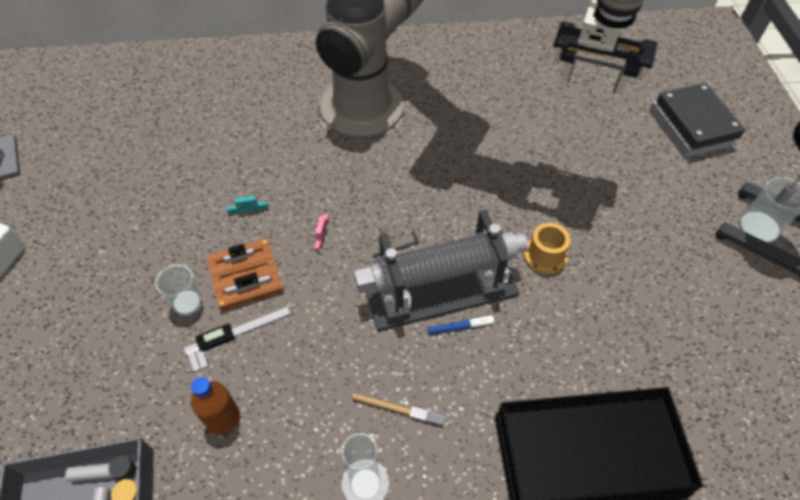

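Run:
```python
from h import *
np.set_printoptions(precision=1,suppress=True)
p=bot.capture("scene");q=bot.capture("side")
for u,v,z in((198,163,50),(198,225,50),(255,187,50),(190,202,50),(352,216,100),(196,221,15)): print(u,v,ray(p,u,v,z),'side',proj(q,ray(p,u,v,z)))
a=cv2.resize(p["color"][140:300,110:450,::-1],(800,376),interpolation=cv2.INTER_CUBIC)
cv2.imwrite("pics/a.png",a)
a=q["color"][110:290,230:430,::-1];cv2.imwrite("pics/b.png",cv2.resize(a,(660,594),interpolation=cv2.INTER_CUBIC))
```

```text
198 163 [ 327.8 -261.    50. ] side [377. 151.]
198 225 [ 523.5 -253.3   50. ] side [315.9 150. ]
255 187 [ 421.3 -110.2   50. ] side [348. 177.]
190 202 [ 452.7 -276.3   50. ] side [338.  147.1]
352 216 [563.8 122.7 100. ] side [293.1 211.7]
196 221 [ 489.2 -266.6   15. ] side [326.4 157.4]
```

Candidates (640×400 px): turquoise look-alike (197,165), pink look-alike (257,186), short leaf in the rear slot (190,202), and long leaf in the front slot (197,226). By the description, I choose (197,226). I'll check it in a crop.

View pics/a.png

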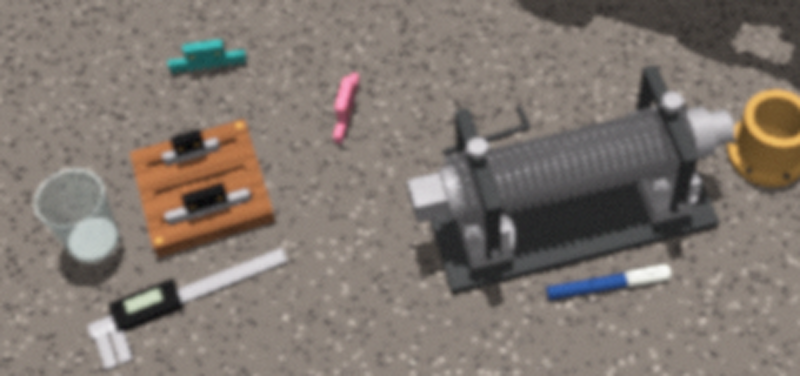

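The crop confirms it: the front leaf at crop (205,202) is longer, with ends at (167,215) and (248,195). The rear leaf at (190,148) is shorter. The clamp thumb screws are at crop (478,150) and (672,101).

Run:
```python
from h import *
np.set_printoptions(precision=2,suppress=True)
p=bot.capture("scene")
f=lambda x,y,z: ray(p,110+x/2.353,140+y/2.35,z)
def two(a,b,n):
    d=b-a; print(n,a,b,"mid",(a+b)/2,"len",np.hypot(*d[:2]),"yaw",np.arctan2(d[1],d[0]))
two(f(167,215,27),f(248,195,27),"leaf")
two(f(185,203,44),f(225,193,44),"grip")
two(f(478,150,160),f(672,101,160),"thumb")
two(f(155,250,21),f(272,218,21),"rackfront")
two(f(455,285,12),f(716,223,12),"cradlefront")
```

```text
leaf [ 524.24 -300.05   27.  ] [ 507.28 -214.73   27.  ] mid [ 515.76 -257.39   27.  ] len 86.99040364091917 yaw 1.766975857823536
grip [ 521.58 -277.6    44.  ] [ 513.1  -235.98   44.  ] mid [ 517.34 -256.79   44.  ] len 42.46792997973739 yaw 1.7717744185392912
thumb [559.78  30.45 160.  ] [519.53 228.46 160.  ] mid [539.66 129.45 160.  ] len 202.06098959610205 yaw 1.7713505850792781
rackfront [ 562.32 -311.65   21.  ] [ 534.86 -189.69   21.  ] mid [ 548.59 -250.67   21.  ] len 125.01650580403259 yaw 1.7922440082523283
cradlefront [628.19  -0.88  12.  ] [580.56 284.51  12.  ] mid [604.37 141.82  12.  ] len 289.3344925964966 yaw 1.7361854465036426
```

Request:
step_arm([
  [0,0,0,0,0,0.1],
])

```text
time: 1.58
tool_pos: [223.5, 475.1, 251.8]
tcp_rot: [3.142, 0.0, 2.602]
contact_force: [0.2, -0.5, 0.2]
grip_width: 91.7
```

Request:
step_arm([
  [-628,-477,50,0,0,0.83],
  [-628,-477,50,0,0,0.83],
  [-628,-477,50,0,0,0.83],
  [-628,-477,50,0,0,0.83],
  [-628,-477,50,0,0,0.83],
], fingers=50)

```text
time: 2.0
tool_pos: [301.0, 280.4, 238.5]
tcp_rot: [3.141, -0.0, 1.972]
contact_force: [0.8, -0.1, -0.4]
grip_width: 63.1
```

Request:
step_arm([
  [-580,-10,38,0,0,0.2],
  [-580,-10,38,0,0,0.2],
  [-580,-10,38,0,0,0.2],
  [-580,-10,38,0,0,0.2],
  [-580,-10,38,0,0,0.2],
])

```text
time: 2.42
tool_pos: [380.0, 87.8, 225.1]
tcp_rot: [3.14, 0.0, 1.777]
contact_force: [0.8, 0.1, -0.4]
grip_width: 50.1
```

Request:
step_arm([
  [-41,7,3,0,0,0],
  [-82,14,6,0,0,0],
  [-123,22,9,0,0,0],
  [-164,29,12,0,0,0],
  [-204,36,14,0,0,0],
])

```text
time: 2.83
tool_pos: [457.0, -104.9, 210.8]
tcp_rot: [3.141, 0.0, 1.776]
contact_force: [0.9, 0.8, -0.2]
grip_width: 49.8
```

Request:
step_arm([
  [-40,7,3,0,0,0],
  [-80,14,6,0,0,0],
  [-120,22,9,0,0,0],
  [-161,29,12,0,0,0],
  [-161,29,12,0,0,0],
])

```text
time: 3.25
tool_pos: [519.4, -260.9, 197.4]
tcp_rot: [3.141, 0.003, 1.772]
contact_force: [-1.4, 0.4, 0.1]
grip_width: 50.1
```

Run:
```python
from h import *
np.set_printoptions(precision=2,suppress=True)
o=bot.get_obs(); print(o["time"],o["tool_pos"],o["tcp_rot"],o["joint_positions"])
p=bot.capture("wrist"); np.save("w1.npy",p,allow_pickle=True)
print(-np.array(p["R"]).T@p["t"],p["R"])
for q in("coarse_grip","fine_grip"):print([(np.round(b["rect"]).tolist(),round(b["p"],2)) for b in bot.boxes_of(q,p)])
print(proj(p,[517.3,-256.8,56]),proj(p,[524.2,-300,27]),proj(p,[507.3,-214.7,27]))
save(p,"w1.png",s=1.25)
```

```text
3.25 [ 519.44 -260.9   197.43] [3.14 0.   1.77] [-0.6   0.49  1.45 -0.    1.2  -0.8 ]
[ 504.95 -193.37  329.87] [[ 0.98  0.2   0.  ]
 [ 0.19 -0.95  0.26]
 [ 0.05 -0.26 -0.96]]
[([119.0, 151.0, 39.0, 84.0], 0.88), ([319.0, 183.0, 17.0, 88.0], 0.81), ([234.0, 15.0, 64.0, 30.0], 0.56)]
[([246.0, 190.0, 24.0, 56.0], 0.87), ([311.0, 295.0, 62.0, 28.0], 0.6)]
[321.01 186.01] [319.34 219.38] [319.66 137.19]
```

View pics/w1.png

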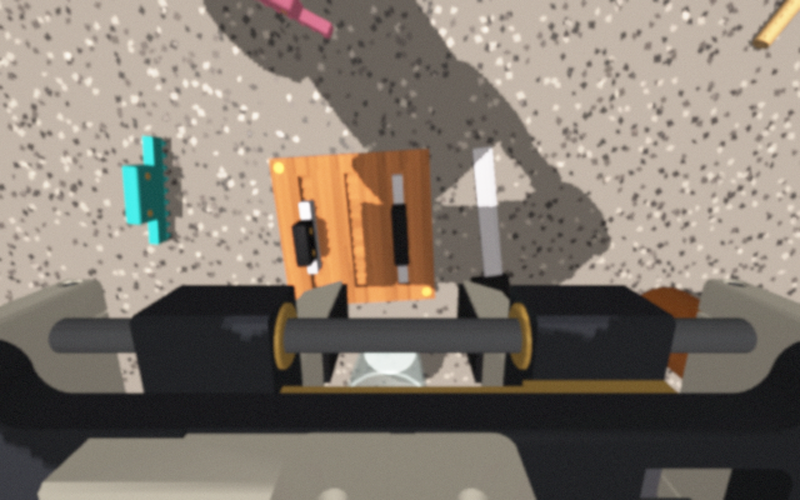

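The wrist view shows the coarse leaf upright at (400,235), with plate ends at (397,175) and (404,283). Its grip spans (399,205) to (402,265). The fine leaf is at (306,240).

Run:
```python
from h import *
np.set_printoptions(precision=2,suppress=True)
p=np.load("w1.npy",allow_pickle=True).item()
g=cv2.cvtColor(p["color"],cv2.COLOR_RGB2GRAY); hsv=cv2.cvtColor(p["color"],cv2.COLOR_RGB2HSV)
m=((g<60)).astype(np.uint8); m[:,:308]=0;m[:,335:]=0;m[:155]=0;m[222:]=0
for v in range(140,228,6): 
    s=hsv[v,305:340,1]<90; c=np.where(s)[0]+305; print(v,c.min() if len(c) else None,c.max() if len(c) else None,end=' | ')
c=np.argwhere(m); print(len(c),c.min(0),c.max(0))
a,b=ray(p,317.6,140,36),ray(p,323.2,226.4,36); print(a,b,(a+b)/2,np.hypot(*(a-b)[:2]),np.arctan2(*(a-b)[1::-1]))
for z in(56,):
  a,b=ray(p,319.2,164,z),ray(p,321.6,212,z); print(a,b,(a+b)/2,np.hypot(*(a-b)[:2]),np.arctan2(*(a-b)[1::-1]))
```

```text
140 314 321 | 146 314 322 | 152 314 322 | 158 314 322 | 164 315 322 | 170 314 323 | 176 315 323 | 182 315 324 | 188 315 324 | 194 316 324 | 200 316 324 | 206 317 325 | 212 318 325 | 218 318 326 | 224 319 326 | 595 [163 313] [212 326]
[ 505.8 -217.1   36. ] [ 529.15 -303.67   36.  ] [ 517.47 -260.39   36.  ] 89.66522202638704 1.8342166804981512
[ 511.49 -236.65   56.  ] [ 523.   -281.95   56.  ] [ 517.24 -259.3    56.  ] 46.742629844829885 1.8195847614369898
```

Request:
step_arm([
  [1.4,-1.9,35,0,0,-0.05],
  [1.4,-1.9,70,0,0,-0.05],
  [1.4,-1.9,105,0,0,-0.05],
  [1.4,-1.9,130,0,0,-0.05],
  [1.4,-1.9,130,0,0,-0.05],
])

```text
time: 3.82
tool_pos: [512.9, -250.0, 64.5]
tcp_rot: [-3.135, -0.007, 1.828]
contact_force: [-0.7, 1.6, -0.0]
grip_width: 49.7
```

Request:
step_arm([
  [0,0,8,0,0,0],
  [0,0,16,0,0,0],
  [0,0,16,0,0,0],
])

```text
time: 4.07
tool_pos: [516.1, -253.0, 53.3]
tcp_rot: [3.141, 0.001, 1.827]
contact_force: [-0.2, 0.9, 0.7]
grip_width: 49.8
```

Request:
step_arm([
  [0,0,0,0,0,0],
  [0,0,0,0,0,0],
])

```text
time: 4.23
tool_pos: [516.5, -253.6, 54.2]
tcp_rot: [3.14, 0.002, 1.827]
contact_force: [0.6, 0.7, -0.1]
grip_width: 50.2
```

Run:
```python
from h import *
np.set_printoptions(precision=2,suppress=True)
o=bot.get_obs(); print(o["tool_pos"],o["tcp_rot"],o["contact_force"],o["dq"])
p=bot.capture("wrist"); save(p,"w2.png",(200,100,440,300),3)
for z in(56,):
  for X in([517.3,-259.9,56],[511.5,-237,56],[523,-282,56]): print((proj(p,X)-[200,100])*3)
np.save("w2.npy",p,allow_pickle=True)
```

```text
[ 516.45 -253.59   54.16] [3.14 0.   1.83] [ 0.65  0.73 -0.07] [-0.  0. -0. -0.  0.  0.]
[364.74 524.62]
[365.9  389.04]
[364.29 645.11]
```

View pics/w2.png

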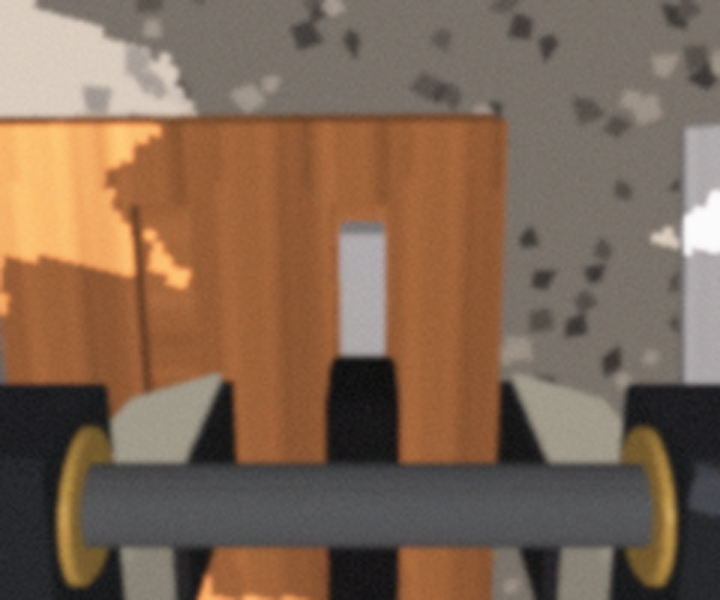

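The crop shows the leaf centred between the jaws. The grip's near end is at crop row 357 and the plate end at row 222.

Run:
```python
from h import *
np.set_printoptions(precision=2,suppress=True)
p=np.load("w2.npy",allow_pickle=True).item()
u=np.array([np.cos(1.827),np.sin(1.827),0])
t=np.array([516.45,-253.59,0]); n=np.array([u[1],-u[0],0])
for (x,y,z,l) in((363,357,56,23),(363,227,32,45),(363,227,36,45)):
    a=ray(p,200+x/3,100+y/3,z); c=a-l*u; print(a,"centre",c,"tool x,y",(c-t)@u,(c-t)@n)
```

```text
[ 509.73 -231.99   56.  ] centre [ 515.55 -254.24   56.  ] tool x,y -0.40383483457467795 -1.0319757855710836
[ 505.74 -216.83   32.  ] centre [ 517.15 -260.36   32.  ] tool x,y -6.72948744272947 -1.0423571254149386
[ 505.55 -216.06   36.  ] centre [ 516.95 -259.59   36.  ] tool x,y -5.935775030585251 -1.0373583330472553
```

The grip's row 357 is the bottom of its end face, so the plate-end estimate holds and agrees with the first look. Shift tool by x −6, y −1, and down 3, then close.

Request:
step_arm([
  [-3,-0.5,1.5,0,0,0],
  [-6,-1,3,0,0,0],
  [-6,-1,3,0,0,0],
])

```text
time: 4.53
tool_pos: [516.5, -260.1, 49.9]
tcp_rot: [3.141, 0.0, 1.826]
contact_force: [-0.0, 0.7, -0.8]
grip_width: 50.1
```

Request:
step_arm([
  [0,0,0,0,0,0],
  [0,0,0,0,0,0],
  [0,0,0,0,0,0],
  [0,0,0,0,0,0],
  [0,0,0,0,0,0],
], fingers=5)

```text
time: 4.95
tool_pos: [516.4, -259.3, 49.9]
tcp_rot: [3.142, -0.0, 1.827]
contact_force: [-0.0, -0.1, -0.1]
grip_width: 21.3
```

Request:
step_arm([
  [0,0,0,0,0,0],
  [0,0,0,0,0,0],
])

```text
time: 5.12
tool_pos: [516.4, -259.3, 49.9]
tcp_rot: [3.142, -0.0, 1.827]
contact_force: [0.6, -0.3, 0.9]
grip_width: 11.7
```

Request:
step_arm([
  [0,0,0,0,0,0],
  [0,0,-3,0,0,0],
  [0,0,-10,0,0,0],
  [0,0,-30,0,0,0],
  [0,0,-60,0,0,0],
])

```text
time: 5.53
tool_pos: [515.0, -258.4, 108.6]
tcp_rot: [-3.138, -0.004, 1.827]
contact_force: [-0.8, 1.2, -1.1]
grip_width: 11.8
```

Request:
step_arm([
  [0,0,-30,0,0,0],
  [0,0,-65,0,0,0],
  [0,0,-100,0,0,0],
  [0,0,-130,0,0,0],
  [0,0,-130,0,0,0],
])

```text
time: 5.95
tool_pos: [518.6, -260.7, 247.6]
tcp_rot: [3.133, 0.01, 1.827]
contact_force: [0.7, 0.5, -0.4]
grip_width: 12.0
```

Run:
```python
from h import *
np.set_printoptions(precision=2,suppress=True)
p=bot.capture("scene");q=bot.capture("side");print(bot.get_obs())
a=cv2.resize(p["color"][100:300,150:420,::-1],(540,400),interpolation=cv2.INTER_CUBIC)
save(p,"c_scene.png",(130,120,440,280),2.5)
np.save("sc.npy",p,allow_pickle=True);np.save("sd.npy",q,allow_pickle=True)
```

```text
{'time': 6.05, 'joint_positions': array([-0.6 ,  0.45,  1.39,  0.  ,  1.3 , -0.85]), 'dq': array([-0.  ,  0.04,  0.05,  0.  , -0.01,  0.  ]), 'tau': array([  0.04, -51.75, -26.8 ,   0.03,   0.14,   0.  ]), 'tool_pos': array([ 516.64, -259.55,  241.66]), 'tcp_rot': array([3.14, 0.  , 1.83]), 'contact_force': array([-0.39,  0.14, -1.21]), 'moment': array([-0.  ,  0.03,  0.02]), 'grip_width': 11.931143241355574}
```

Request:
step_arm([
  [25,8,0,0,0,0],
  [63,21,0,0,0,0],
  [102,33,0,0,0,0],
  [141,46,0,0,0,0],
  [180,59,0,0,0,0],
])

```text
time: 6.47
tool_pos: [526.7, -68.4, 238.3]
tcp_rot: [-3.139, -0.002, 1.826]
contact_force: [1.1, 0.1, -1.9]
grip_width: 11.8
```

Request:
step_arm([
  [39,12,0,0,0,0],
  [78,25,0,0,0,0],
  [117,38,0,0,0,0],
  [156,50,0,0,0,0.03],
  [190,62,0,0,0,0.056],
])

```text
time: 6.88
tool_pos: [538.4, 131.7, 238.3]
tcp_rot: [-3.138, -0.001, 1.77]
contact_force: [1.7, -0.2, -1.0]
grip_width: 11.8
```

Request:
step_arm([
  [0,0,0,0,0,0],
  [0,0,0,0,0,0],
  [0,0,0,0,0,0],
  [0,0,0,0,0,0],
])

```text
time: 7.22
tool_pos: [539.5, 127.9, 239.1]
tcp_rot: [-3.14, 0.0, 1.77]
contact_force: [-0.5, -0.5, -0.8]
grip_width: 11.8
```

Run:
```python
from h import *
np.set_printoptions(precision=2,suppress=True)
o=bot.get_obs();print(o["time"],o["tool_pos"],o["tcp_rot"],o["contact_force"],o["grip_width"])
p=bot.capture("wrist"); np.save("w3.npy",p,allow_pickle=True)
print(-np.array(p["R"]).T@p["t"])
for q in("crest_line","cradle"):print([(np.round(b["rect"]).tolist(),round(b["p"],2)) for b in bot.boxes_of(q,p)])
save(p,"w3.png",s=1.25)
```

```text
7.2167 [539.47 127.95 239.14] [-3.14  0.    1.77] [-0.48 -0.49 -0.8 ] 11.831396452206889
[525.49 195.27 371.74]
[([321.0, 154.0, 169.0, 307.0], 0.58)]
[([323.0, 156.0, 166.0, 306.0], 0.72), ([323.0, 238.0, 27.0, 142.0], 0.43)]
```

View pics/w3.png

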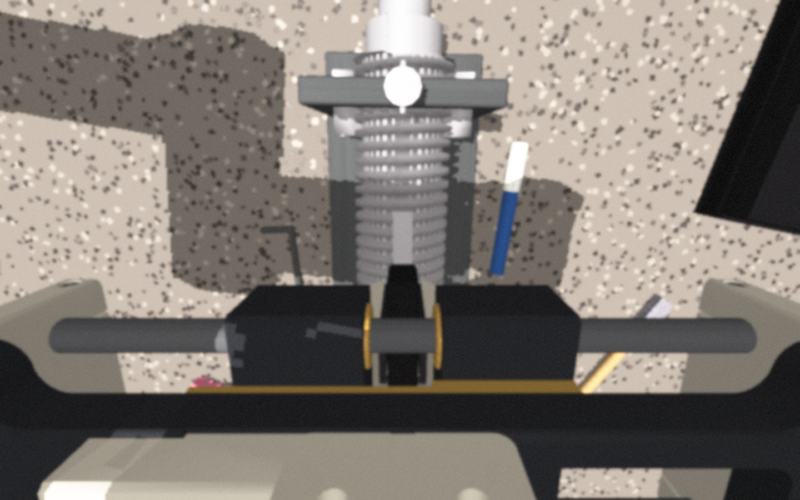

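The wrist view shows the screw axis at column about 402 (of 800), spanning about 357–449. The far thumb screw is at (403,86), and the leaf plate's end at (402,212) sits right over the axis.

Run:
```python
from h import *
np.set_printoptions(precision=2,suppress=True)
p=np.load("w3.npy",allow_pickle=True).item()
psi=1.77;u=np.array([np.cos(psi),np.sin(psi),0]);n=np.array([u[1],-u[0],0]);t=np.array([539.47,127.95,0])
f=lambda c,r,z:(lambda a:(round((a-t)@u,1),round((a-t)@n,1)))(ray(p,c/1.25,r/1.25,z))
print("thumb",f(403,86,162),"plate end z~195+",f(402,212,225),f(402,212,219), "plate edges",[f(c,225,215) for c in(392,412)])
g=cv2.GaussianBlur(cv2.cvtColor(p["color"],cv2.COLOR_RGB2GRAY),(3,3),0).astype(float)
# silhouette asymmetry: print a few rows
for r in (120,140,160,180,200,215): 
    print(r,g[r,270:375:3].astype(int).tolist())
prof=g[:,316:328].mean(1)
k=[]
for r in range(70,168):
    k.append((round((ray(p,322,r,122)-t)@u,1),int(prof[r])))
print(k)
for r in range(96,215,1):pass
prof=g[:,335:341].mean(1); print([(round((ray(p,338,r,119)-t)@u,1),int(prof[r])) for r in range(110,222)])
```

```text
thumb (np.float64(98.4), np.float64(-0.3)) plate end z~195+ (np.float64(42.9), np.float64(-0.7)) (np.float64(41.9), np.float64(-0.7)) plate edges [(np.float64(35.5), np.float64(-5.1)), (np.float64(35.5), np.float64(3.5))]
120 [135, 131, 133, 136, 133, 125, 122, 132, 140, 145, 149, 155, 171, 165, 145, 161, 137, 135, 136, 154, 155, 159, 200, 160, 168, 160, 149, 138, 93, 72, 67, 70, 87, 115, 124]
140 [134, 132, 130, 136, 134, 126, 137, 142, 146, 151, 154, 155, 157, 158, 160, 154, 154, 158, 158, 156, 155, 153, 148, 140, 134, 129, 122, 116, 96, 78, 68, 101, 122, 124, 125]
160 [67, 66, 66, 68, 71, 103, 118, 123, 126, 128, 128, 131, 135, 135, 132, 134, 133, 133, 134, 137, 134, 135, 133, 131, 129, 128, 124, 121, 116, 91, 65, 65, 65, 65, 70]
180 [67, 65, 64, 64, 68, 97, 117, 121, 123, 124, 121, 124, 133, 123, 123, 158, 165, 165, 164, 164, 137, 140, 130, 135, 129, 130, 130, 128, 121, 83, 65, 65, 66, 65, 63]
200 [66, 64, 64, 66, 67, 94, 118, 119, 119, 116, 113, 115, 118, 115, 116, 151, 162, 161, 161, 161, 128, 128, 118, 125, 124, 128, 130, 128, 116, 71, 65, 66, 64, 64, 65]
215 [64, 64, 65, 66, 
[... 4698 characters left out ...]
4(2.6), 131), (np.float64(1.7), 128), (np.float64(0.8), 124), (np.float64(-0.1), 118), (np.float64(-1.0), 113), (np.float64(-1.9), 114), (np.float64(-2.8), 121), (np.float64(-3.7), 128), (np.float64(-4.7), 132), (np.float64(-5.6), 132), (np.float64(-6.5), 132), (np.float64(-7.4), 130), (np.float64(-8.4), 127), (np.float64(-9.3), 122), (np.float64(-10.2), 116), (np.float64(-11.1), 114), (np.float64(-12.1), 117), (np.float64(-13.0), 124), (np.float64(-13.9), 130), (np.float64(-14.9), 131), (np.float64(-15.8), 130), (np.float64(-16.8), 128), (np.float64(-17.7), 126), (np.float64(-18.6), 122), (np.float64(-19.6), 116), (np.float64(-20.5), 112), (np.float64(-21.5), 113), (np.float64(-22.4), 119)]
```

Run:
```python
from h import *
np.set_printoptions(precision=2,suppress=True)
p=np.load("w3.npy",allow_pickle=True).item()
psi=1.77;u=np.array([np.cos(psi),np.sin(psi),0]);n=np.array([u[1],-u[0],0]);t=np.array([539.47,127.95,0])
g=cv2.GaussianBlur(cv2.cvtColor(p["color"],cv2.COLOR_RGB2GRAY),(3,3),0).astype(float)
def edge(row,rng,th,z,ref=None):
    s=row[rng[0]:rng[1]]>th; i=np.where(s)[0]; 
    return rng[0]+i.min()-.5,rng[0]+i.max()+.5
X=[]
for r in range(150,220,5):
    a,b=edge(g[r],(272,366),92,0); c=ray(p,(a+b)/2,r,92)-t; X.append((c@u,c@n,b-a))
X=np.array(X);print(X[::3]); k=np.polyfit(X[:,0],X[:,1],1);print("slope,at0",k,X[:,1].mean())
Y=[]
for r in range(174,208,4):
    a,b=edge(g[r],(308,334),146,0); c=ray(p,(a+b)/2,r,221)-t; Y.append((c@u,c@n,b-a))
Y=np.array(Y);print(Y[::2],np.polyfit(Y[:,0],Y[:,1],1),Y[:,1].mean())
```

```text
[[ 38.    -2.53  73.  ]
 [ 23.91  -0.2   68.  ]
 [  9.43  -2.11  72.  ]
 [ -5.43  -2.14  70.  ]
 [-20.71  -2.66  71.  ]]
slope,at0 [ 0.03 -2.06] -1.8877567077841657
[[39.93 -0.8  16.  ]
 [35.73 -0.8  16.  ]
 [31.47 -0.8  14.  ]
 [27.15 -0.81 14.  ]
 [22.77 -0.55 15.  ]] [ 0.  -0.8] -0.774888699958296
```

Request:
step_arm([
  [-0.5,0,15,0,0,0],
  [-1,0,35,0,0,0],
  [-1.5,0,55,0,0,0],
  [-1.5,0,68,0,0,0],
  [-1.5,0,70,0,0,0],
])

```text
time: 7.78
tool_pos: [538.7, 126.7, 167.4]
tcp_rot: [-3.137, -0.001, 1.769]
contact_force: [-1.1, -0.1, -0.9]
grip_width: 11.9
```

Request:
step_arm([
  [0,0,0,0,0,0],
  [0,0,0,0,0,0],
  [0,0,0,0,0,0],
  [0,0,0,0,0,0],
])

```text
time: 8.12
tool_pos: [540.6, 127.7, 171.1]
tcp_rot: [3.139, 0.0, 1.771]
contact_force: [0.2, 0.5, -1.0]
grip_width: 11.7
```

Run:
```python
from h import *
np.set_printoptions(precision=2,suppress=True)
o=bot.get_obs();print(o["time"],o["tool_pos"],o["tcp_rot"],o["contact_force"],o["moment"],o["grip_width"])
p=bot.capture("wrist"); np.save("w4.npy",p,allow_pickle=True)
save(p,"w4.png",(200,20,440,220),3)
q=bot.capture("side");save(q,"s4.png",(250,160,370,270),6)
```

```text
8.1167 [540.64 127.72 171.06] [3.14 0.   1.77] [ 0.17  0.52 -1.02] [-0.11 -0.   -0.02] 11.68273318184719
```

View pics/w4.png

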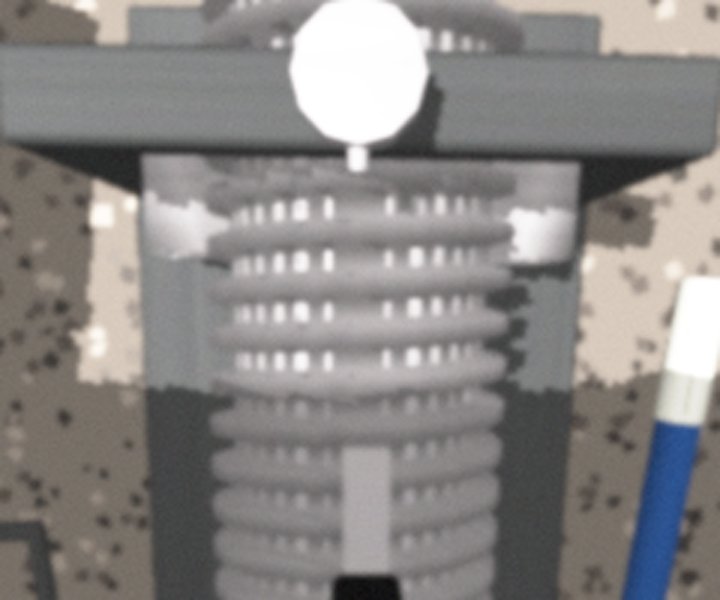

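The crop shows the leaf plate centre at crop column 367, the thumb screw at 358, and the screw envelope at about 213–498, so it may be slightly off laterally.

Run:
```python
from h import *
np.set_printoptions(precision=2,suppress=True)
p=np.load("w4.npy",allow_pickle=True).item()
psi=1.77;u=np.array([np.cos(psi),np.sin(psi),0]);n=np.array([u[1],-u[0],0]);t=np.array([540.64,127.72,0])
f=lambda c,r,z:(lambda a:np.array([(a-t)@u,(a-t)@n]))(ray(p,200+c/3,20+r/3,z))
print("cam",[(-np.array(p["R"]).T@p["t"]-t)@k for k in(u,n)],(-np.array(p["R"]).T@p["t"])[2])
print("plate",f(367,460,153),f(367,560,153),"end",f(367,448,153),"thumb",f(358,70,162))
for l,r,row in((213,498,470),(214,497,510),(216,495,560),(211,503,425),(207,515,280),(208,513,240)): print("screw",f((l+r)/2,row,95))
# base plate edges z=12
for l,r,row in((150,572,480),(143,578,300)): print("base",f((l+r)/2,row,12), "sidebeam",)
print("clamp bar",f(0,145,150),f(718,145,150))
g=cv2.GaussianBlur(cv2.cvtColor(p["color"],cv2.COLOR_RGB2GRAY),(3,3),0).astype(float)
pr=g[:,330:336].mean(1)
pl=g[:,306:312].mean(1)
from scipy.signal import argrelextrema as ar
for nm,c,q in(("R",333,pr),("L",309,pl)):
  for k,fn in(("dark",np.less),("bright",np.greater)):
    i=[j for j in ar(q,fn,order=4)[0] if 90<j<235]; print(nm,k,[round(((ray(p,c,j,120.)-t)@u),1) for j in i])
```

```text
cam [np.float64(68.71575143816777), np.float64(-0.9458443864241486)] 303.6361168992101
plate [40.26 -0.33] [22.39 -0.31] end [42.33 -0.33] thumb [98.98 -1.71]
screw [26.89 -2.82]
screw [17.11 -2.84]
screw [ 4.55 -2.87]
screw [37.62 -2.44]
screw [70.36 -1.47]
screw [78.92 -1.58]
base [ 6.87 -1.74] sidebeam
base [64.92 -1.85] sidebeam
clamp bar [ 90.62 -58.84] [90.71 55.66]
R dark [np.float64(77.1), np.float64(67.5), np.float64(57.5), np.float64(47.3), np.float64(38.0), np.float64(28.5), np.float64(18.7)]
R bright [np.float64(82.1), np.float64(72.6), np.float64(52.8), np.float64(42.4), np.float64(23.3), np.float64(12.7)]
L dark [np.float64(77.1), np.float64(67.5), np.float64(57.5), np.float64(46.7), np.float64(37.4), np.float64(27.8), np.float64(18.0), np.float64(7.3)]
L bright [np.float64(73.2), np.float64(54.0), np.float64(43.0), np.float64(33.6), np.float64(23.3), np.float64(4.5)]
```

Several references (thumb, base, clamp bar) put the axis about 1.5 mm to tool −y of the leaf. The grooves look nearly in line with the teeth. I'll shift y by −1.5 and descend slowly.

Request:
step_arm([
  [0,-0.7,2,0,0,0],
  [0,-1.5,5,0,0,0],
  [0,-1.5,8,0,0,0],
  [0,-1.5,10,0,0,0],
  [0,-1.5,10,0,0,0],
])

```text
time: 8.63
tool_pos: [538.2, 127.5, 159.2]
tcp_rot: [-3.14, -0.0, 1.771]
contact_force: [-0.3, 0.2, -1.2]
grip_width: 11.9
```

Request:
step_arm([
  [0,0,0.5,0,0,0],
  [0,0,1,0,0,0],
  [0,0,1.5,0,0,0],
  [0,0,1.5,0,0,0],
])

```text
time: 8.97
tool_pos: [538.6, 127.5, 158.4]
tcp_rot: [3.142, -0.0, 1.771]
contact_force: [0.5, -0.2, -1.0]
grip_width: 12.0
```

Request:
step_arm([
  [0,0,0.5,0,0,0],
  [0,0,1,0,0,0],
  [0,0,1.5,0,0,0],
  [0,0,1.5,0,0,0],
])

```text
time: 9.3
tool_pos: [538.7, 127.5, 157.8]
tcp_rot: [3.141, 0.0, 1.771]
contact_force: [-1.9, -0.9, 5.5]
grip_width: 11.7
```

Request:
step_arm([
  [0,0,0.5,0,0,0],
  [0,0,1,0,0,0],
  [0,0,1,0,0,0],
])

```text
time: 9.55
tool_pos: [538.8, 127.5, 157.7]
tcp_rot: [3.14, 0.0, 1.771]
contact_force: [-4.5, -0.1, 11.5]
grip_width: 11.7
```

Contact came at TCP z 157.7, which is crest height, so the teeth are riding on crests. I'll ease off and slide along the screw.

Request:
step_arm([
  [0,0,-0.6,0,0,0],
  [0.5,0,-0.6,0,0,0],
  [1,0,-0.6,0,0,0],
  [1,0,-0.6,0,0,0],
])

```text
time: 9.88
tool_pos: [538.7, 127.7, 157.7]
tcp_rot: [3.14, 0.002, 1.771]
contact_force: [-1.7, -3.4, 7.6]
grip_width: 12.2
```

Request:
step_arm([
  [0.4,0,0,0,0,0],
  [0.8,0,0,0,0,0],
  [0.8,0,0,0,0,0],
])

```text
time: 10.13
tool_pos: [539.0, 128.3, 157.8]
tcp_rot: [3.14, 0.002, 1.771]
contact_force: [-1.8, -4.8, 6.8]
grip_width: 11.9
```

Request:
step_arm([
  [0.4,0,0,0,0,0],
  [0.8,0,0,0,0,0],
  [0.8,0,0,0,0,0],
])

```text
time: 10.38
tool_pos: [539.1, 129.0, 157.8]
tcp_rot: [3.139, 0.002, 1.771]
contact_force: [0.3, -5.1, 7.2]
grip_width: 11.8
```

Run:
```python
from h import *
np.set_printoptions(precision=2,suppress=True)
o=bot.get_obs();print(o["time"],o["tool_pos"],o["tcp_rot"],o["contact_force"],o["moment"])
psi=1.771;u=np.array([np.cos(psi),np.sin(psi),0]);print("along",o["tool_pos"]@u,"Falong",o["contact_force"]@u)
```

```text
10.3833 [539.05 129.04 157.8 ] [3.14 0.   1.77] [ 0.27 -5.07  7.21] [-0.75  0.05 -0.05]
along 19.26011943391673 Falong -5.0224654596173135
```

Request:
step_arm([
  [0.4,0,0,0,0,0],
  [0.8,0,0,0,0,0],
  [0.8,0,0,0,0,0],
])

```text
time: 10.63
tool_pos: [539.0, 129.9, 157.8]
tcp_rot: [3.139, 0.002, 1.771]
contact_force: [0.0, -3.9, 6.4]
grip_width: 11.5
```

Request:
step_arm([
  [0.4,0,0,0,0,0],
  [0.8,0,0,0,0,0],
  [0.8,0,0,0,0,0],
])

```text
time: 10.88
tool_pos: [538.9, 130.7, 157.8]
tcp_rot: [3.138, 0.002, 1.771]
contact_force: [0.5, -4.3, 5.0]
grip_width: 11.9
```

Request:
step_arm([
  [0.4,0,0,0,0,0],
  [0.8,0,0,0,0,0],
  [0.8,0,0,0,0,0],
])

```text
time: 11.13
tool_pos: [538.8, 131.6, 157.8]
tcp_rot: [3.138, 0.002, 1.771]
contact_force: [1.2, -4.1, 5.9]
grip_width: 11.8
```

Request:
step_arm([
  [0.4,0,0,0,0,0],
  [0.8,0,0,0,0,0],
  [0.8,0,0,0,0,0],
])

```text
time: 11.38
tool_pos: [537.4, 133.3, 156.5]
tcp_rot: [3.142, -0.001, 1.771]
contact_force: [0.3, 0.2, -1.9]
grip_width: 11.8
```

Request:
step_arm([
  [0.4,0,0,0,0,0],
  [0.8,0,0,0,0,0],
  [0.8,0,0,0,0,0],
])

```text
time: 11.63
tool_pos: [536.9, 134.2, 156.1]
tcp_rot: [-3.141, -0.0, 1.771]
contact_force: [0.6, -1.3, -0.8]
grip_width: 11.6
```

Request:
step_arm([
  [0.4,0,0,0,0,0],
  [0.8,0,0,0,0,0],
  [0.8,0,0,0,0,0],
])

```text
time: 11.88
tool_pos: [537.0, 134.9, 156.4]
tcp_rot: [-3.141, -0.0, 1.771]
contact_force: [0.4, -0.6, -0.8]
grip_width: 11.7
```

Run:
```python
from h import *
np.set_printoptions(precision=2,suppress=True)
o=bot.get_obs();print(o["time"],o["tool_pos"],o["tcp_rot"],o["contact_force"],o["moment"])
p=bot.capture("wrist"); np.save("w5.npy",p,allow_pickle=True); save(p,"w5.png",(200,20,440,220),3)
```

```text
11.8833 [537.03 134.87 156.42] [-3.14 -0.    1.77] [ 0.43 -0.55 -0.8 ] [-0.03  0.01 -0.05]
```

The tip dropped in: force went to zero and z is 1.4 mm below crest. I'll descend gently.

Request:
step_arm([
  [0,0,0.5,0,0,0],
  [0,0,1,0,0,0],
  [0,0,1.5,0,0,0],
  [0,0,1.5,0,0,0],
])

```text
time: 12.27
tool_pos: [537.0, 134.7, 154.9]
tcp_rot: [-3.141, -0.0, 1.771]
contact_force: [0.2, -0.3, -0.5]
grip_width: 11.8
```

Request:
step_arm([
  [0,0,0.5,0,0,0],
  [0,0,1,0,0,0],
  [0,0,1,0,0,0],
])

```text
time: 12.52
tool_pos: [537.1, 134.7, 153.9]
tcp_rot: [-3.142, -0.0, 1.771]
contact_force: [0.2, 0.2, -0.2]
grip_width: 11.7
```

Request:
step_arm([
  [0,0,0.5,0,0,0],
  [0,0,1,0,0,0],
  [0,0,1,0,0,0],
])

```text
time: 12.77
tool_pos: [537.1, 134.7, 152.9]
tcp_rot: [-3.142, -0.0, 1.771]
contact_force: [0.0, -0.5, -0.8]
grip_width: 11.5
```

Request:
step_arm([
  [0,0,0.3,0,0,0],
  [0,0,0.6,0,0,0],
  [0,0,0.6,0,0,0],
])

```text
time: 13.02
tool_pos: [537.2, 134.7, 152.4]
tcp_rot: [3.141, 0.0, 1.771]
contact_force: [-0.1, -0.5, -1.3]
grip_width: 12.1
```

Request:
step_arm([
  [0,0,0.3,0,0,0],
  [0,0,0.6,0,0,0],
  [0,0,0.6,0,0,0],
])

```text
time: 13.27
tool_pos: [537.2, 134.7, 152.3]
tcp_rot: [3.141, 0.0, 1.771]
contact_force: [-1.1, -0.7, 4.6]
grip_width: 11.6
```

Run:
```python
from h import *
np.set_printoptions(precision=3,suppress=True)
o=bot.get_obs();print(o["time"],o["tool_pos"],o["tcp_rot"],o["contact_force"],o["moment"])
p=bot.capture("wrist"); np.save("w6.npy",p,allow_pickle=True); save(p,"w6.png",(200,20,440,220),3)
q=bot.capture("side"); save(q,"s6.png",(250,160,370,270),6)
```

```text
13.2667 [537.208 134.657 152.263] [3.141 0.    1.771] [-1.094 -0.683  4.588] [-0.253  0.32  -0.   ]
```

View pics/w6.png

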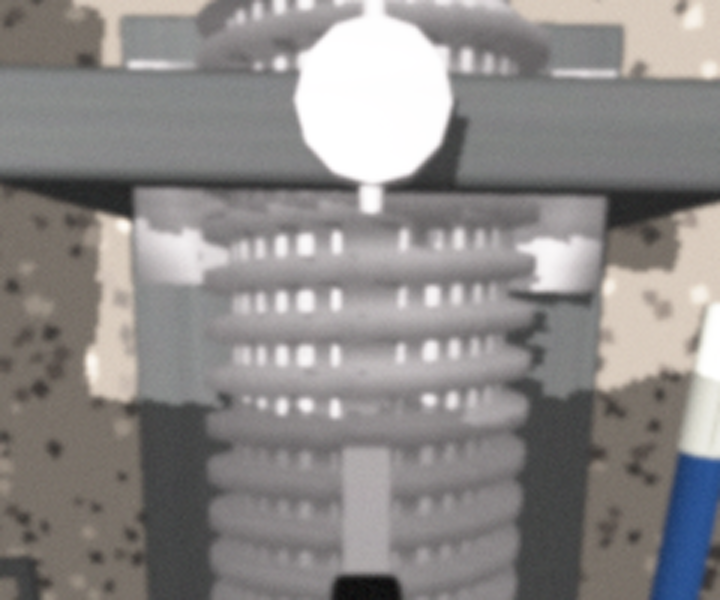

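The leaf is 5.5 mm below crest height, with firm contact there. In the crop, the plate is at column 366, the thumb screw at 374, and the screw body at about 365. I'll check the lateral offset.

Run:
```python
from h import *
np.set_printoptions(precision=2,suppress=True)
p=np.load("w6.npy",allow_pickle=True).item()
psi=1.771;u=np.array([np.cos(psi),np.sin(psi),0]);n=np.array([u[1],-u[0],0]);t=np.array([537.2,134.7,0])
f=lambda c,r,z:(lambda a:np.array([(a-t)@u,(a-t)@n]))(ray(p,200+c/3,20+r/3,z))
print("plate",f(366,460,134),f(366,560,134),"thumb",f(373.5,100,162))
for l,r,row in((209,523,470),(210,520,512),(212,517,555),(208,528,420),(206,532,325)): print("screw",f((l+r)/2,row,95))
for l,r,row in((148,582,540),(136,597,350)): print("base",f((l+r)/2,row,12))
print("vblock",f((133+606)/2,200,75))
```

```text
plate [40.18 -0.48] [22.28 -0.48] thumb [91.5   0.44]
screw [30.62 -0.43]
screw [21.27 -0.65]
screw [11.45 -0.77]
screw [41.46 -0.  ]
screw [61.19  0.2 ]
base [-8.6  -0.65]
base [50.61 -0.17]
vblock [87.38  0.38]
```

Lateral offset is under 0.5 mm and yaw is within 0.011 rad. Now press gently for over a second, relax, and release.

Request:
step_arm([
  [0,0,0.3,0,0,0],
  [0,0,0.5,0,0,0],
  [0,0,0.5,0,0,0],
  [0,0,0.5,0,0,0],
  [0,0,0.5,0,0,0],
])

```text
time: 13.78
tool_pos: [537.2, 134.7, 152.2]
tcp_rot: [3.141, 0.0, 1.771]
contact_force: [-2.8, -0.9, 8.9]
grip_width: 11.6
```

Request:
step_arm([
  [0,0,0,0,0,0],
  [0,0,0,0,0,0],
  [0,0,0,0,0,0],
  [0,0,0,0,0,0],
  [0,0,0,0,0,0],
])

```text
time: 14.2
tool_pos: [537.2, 134.7, 152.2]
tcp_rot: [3.141, 0.0, 1.771]
contact_force: [-2.5, -1.3, 8.6]
grip_width: 11.9
```

Request:
step_arm([
  [0,0,0,0,0,0],
  [0,0,0,0,0,0],
  [0,0,0,0,0,0],
  [0,0,0,0,0,0],
  [0,0,0,0,0,0],
])

```text
time: 14.62
tool_pos: [537.2, 134.7, 152.2]
tcp_rot: [3.141, 0.0, 1.771]
contact_force: [-2.6, -0.8, 8.6]
grip_width: 11.9
```

Request:
step_arm([
  [0,0,-0.4,0,0,0],
  [0,0,-0.8,0,0,0],
  [0,0,-0.8,0,0,0],
])

```text
time: 14.87
tool_pos: [537.2, 134.7, 152.3]
tcp_rot: [3.141, 0.0, 1.771]
contact_force: [-0.7, -1.7, 4.1]
grip_width: 11.6
```

Request:
step_arm([
  [0,0,-0.3,0,0,0],
  [0,0,-0.3,0,0,0],
  [0,0,-0.3,0,0,0],
  [0,0,-0.3,0,0,0],
  [0,0,-0.3,0,0,0],
], fingers=50)

```text
time: 15.28
tool_pos: [537.1, 134.8, 152.2]
tcp_rot: [-3.141, -0.0, 1.771]
contact_force: [0.2, 0.4, -0.3]
grip_width: 40.6
```

Request:
step_arm([
  [0,0,0,0,0,0],
  [0,0,0,0,0,0],
  [0,0,0,0,0,0],
  [0,0,0,0,0,0],
])

```text
time: 15.62
tool_pos: [537.1, 134.7, 152.4]
tcp_rot: [3.141, -0.0, 1.771]
contact_force: [-0.5, -0.2, 0.2]
grip_width: 50.0
```

Run:
```python
from h import *
np.set_printoptions(precision=2,suppress=True)
o=bot.get_obs();print(o["time"],o["tool_pos"],o["contact_force"],o["grip_width"])
p=bot.capture("wrist"); np.save("w7.npy",p,allow_pickle=True); save(p,"w7.png",(160,60,480,300),2.4)
```

```text
15.6167 [537.13 134.73 152.44] [-0.46 -0.19  0.23] 49.954614294738064
```

View pics/w7.png

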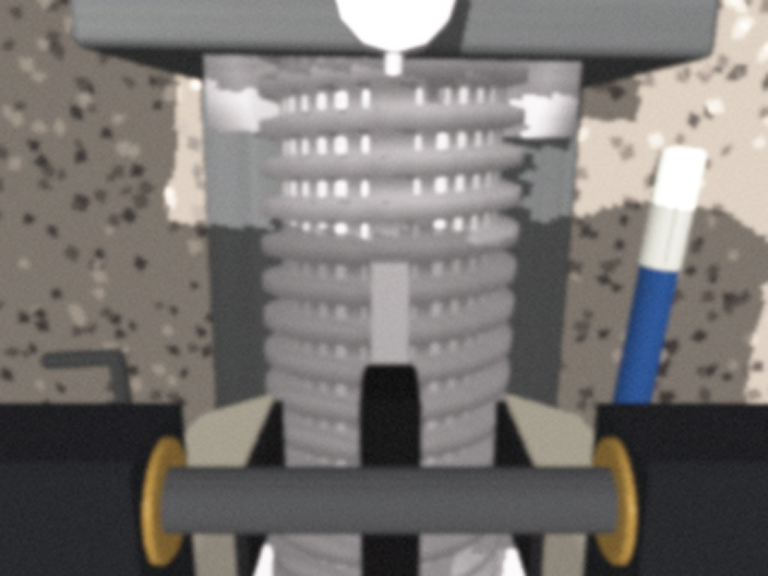

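The leaf stands upright and free at column 390, between the open fingers. Retreat straight up and check from all the cameras.

Request:
step_arm([
  [0,0,-5,0,0,0],
  [0,0,-20,0,0,0],
  [0,0,-50,0,0,0],
  [0,0,-85,0,0,0],
  [0,0,-120,0,0,0],
])

```text
time: 16.08
tool_pos: [536.6, 134.7, 273.9]
tcp_rot: [-3.141, -0.0, 1.771]
contact_force: [1.8, -0.1, -0.5]
grip_width: 50.0
```

Request:
step_arm([
  [-40,0,-10,0,0,0],
  [-80,0,-10,0,0,0],
  [-110,0,-10,0,0,0],
  [-110,0,-10,0,0,0],
  [-110,0,-10,0,0,0],
])

```text
time: 16.5
tool_pos: [559.1, 25.6, 282.6]
tcp_rot: [3.141, -0.0, 1.768]
contact_force: [-0.5, 0.3, -0.4]
grip_width: 49.8
```

Run:
```python
from h import *
np.set_printoptions(precision=2,suppress=True)
o=bot.get_obs();print(o["time"],o["tool_pos"],o["contact_force"],o["dq"])
p=[bot.capture(n) for n in("wrist","side","scene")]
for q in p: print([(np.round(b["rect"]).tolist(),round(b["p"],2)) for b in bot.boxes_of("coarse_grip",q)])
im=[cv2.resize(x["color"][b:d,a:c,::-1],(400,600*0+300),interpolation=cv2.INTER_CUBIC) for x,(a,b,c,d) in((p[0],(200,60,440,240)),(p[1],(240,160,400,280)),(p[2],(280,150,440,270)),(p[2],(120,140,280,260)))]
cv2.imwrite("pics/f.png",np.vstack([np.hstack(im[:2]),np.hstack(im[2:])]))
```

```text
16.5 [559.05  25.58 282.64] [-0.48  0.31 -0.41] [ 0.05 -0.    0.01  0.01  0.    0.01]
[([322.0, 67.0, 18.0, 111.0], 0.55), ([165.0, 224.0, 10.0, 6.0], 0.53)]
[([301.0, 206.0, 7.0, 28.0], 0.71), ([359.0, 187.0, 30.0, 14.0], 0.68)]
[([196.0, 164.0, 35.0, 8.0], 0.79), ([355.0, 199.0, 34.0, 17.0], 0.59), ([258.0, 186.0, 7.0, 26.0], 0.49)]
```

View pics/f.png

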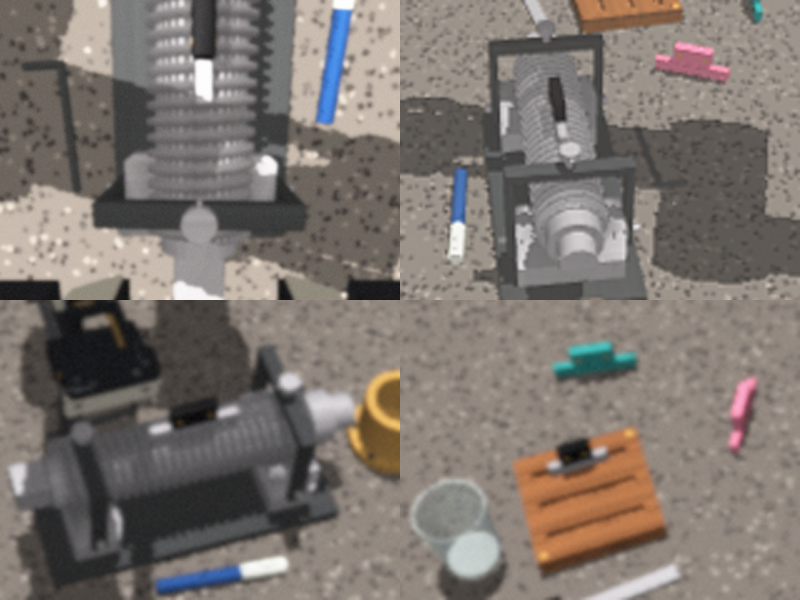

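The leaf stands upright in the threads between the clamps in all the views, the short leaf is still in the rack, and nothing else has moved. I'm handing in.

```bash
python3 -c "
from plant import bot
print(bot.close_job())"
```

```text
the job is handed in; nothing more can be done
None
```

The job is done and handed in at about 16.5 s: the longer, coarse-toothed leaf stands upright by itself in the screw threads between the clamps.

- **Feeling in:** I took the leaf from the front slot of the wooden block. It first touched on the crests with the TCP at z 157.8 mm. I slid it lightly along the screw, with about 5–9 N of contact force, until the teeth dropped in. It then sank with no measurable resistance to firm contact at 152.3 mm, which is the full 5.5 mm down.
- **Pressing:** I held it home at about 9 N for just over a second, eased off, opened the fingers and withdrew.
- **Last checks:** The leaf is about 0.5 mm or less off the top line of the screw. The final wrist, side and scene views show it standing upright by itself. In those views the short leaf, the look-alikes and the other things near the screw and rack appear unmoved.
- **What disagreed:** The first close view suggested the teeth were already in line with the grooves, but contact at crest height showed they were not, so I found the grooves by feel. The position estimates across the screw differed by up to about 2 mm before contact. They agreed to about 1 mm once the leaf was seated.

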